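# Seasonings into the clean rack, in the same order

### The arm

A 6-joint arm with a two-finger parallel gripper is mounted at the origin on a cart in front of the work surface, level with it; the furniture and walls round the work are solid. World frame = base frame: x ahead of the robot, y to its left, z up, the work surface at z = 0. Lengths are in m, angles in rad, forces in N, time in s.
With the tool pointing down it reaches from about 0.25 to 0.725 m from the base axis. Payload 4 kg.
Tool frame: the origin (TCP) lies midway between the tips of the shut fingers; the grasp point (between the pads) lies 19 mm behind it; z points along the fingers, y is the line along which they close (so a half turn about z gives the same grasp; the last joint's range is limited). The gripper opens to 85 mm and grips with 20 to 120 N. Pads are 22 mm wide; open, the fingers measure 114 mm over their backs; the gripper's body (76 mm by 85 mm) begins 54 mm behind the grasp point. The pads swing forward as they close: fully open they stand 13 mm farther back than shut.
Start: joints at [1.194, 0.241, 0.005, 1.335, 0, 1.571], TCP at [0.184, 0.465, 0.231] pointing down, gripper open.
Joint ranges: [-2.72, 2.72], [-1.05, 1.87], [-1.09, 1.28], [-1.99, 2.15], [-1.42, 1.44], [-3.14, 3.14]. Speed limits (rad/s): [2.79, 2.79, 3.14, 3.14, 3.14, 3.14].

### API

Orientations are given as a unit quaternion [x, y, z, w].
In Python, from workcell import get_obs, imaging, workorder gives the robot as it stands.
- The arm moves only by the tool run_rows, called by a JSON object that holds its "method" and its "body", one argument or row to a line. Schema: {"type":"object","properties":{"segments":{"type":"array","items":{"type":"array","prefixItems":[{"type":"array","items":{"type":"number"},"minItems":3,"maxItems":3},{"type":"array","items":{"type":"number"},"minItems":3,"maxItems":3},{"type":"number"}],"minItems":3,"maxItems":3},"minItems":1,"maxItems":10},"only":{"type":"string"},"quiet":{"type":"boolean"},"lines":{"type":"string"}},"required":["segments"],"additionalProperties":false}. segments is a list of rows, 1 to 10 of them, each written [[rx, ry, rz], [dx, dy, dz], opening]: a rotation vector rx, ry, rz in fractions of the full range, 1 being pi/2 rad, then dx, dy, dz in parts of the range, where 1.0 means 0.6 m, then the finger opening in m; each row is the pose to reach, as a shift and turn from the pose commanded when the call began, along the tool's axes at that moment; what a row does not reach only later rows make up. A row lasts 1/8 s, in which the tool goes at most 0.0625 m and 0.188 rad, less where a joint would pass 70% of its speed; a pose out of reach is approached as far as the arm can. The fingers move at their own pace and stop on an object; the grip force is fixed at half the most. Time passes only in rows, so rows that do not move let the fingers close. The tool returns the time, the measured TCP pose, the force, the opening and the grip force at its end. only (a regular expression) keeps the lines of the reply that match it, lines (a string "A,B") keeps lines A to B, and quiet returns only ok. Input that does not fit is refused with a message, and nothing moves.
- get_obs(): the state, without advancing time (a new reading comes with each control period).
- imaging.camera(name): name is "scene" or "top" or "wrist"; returns (picture, depth): 480x640x3 uint8, red, green, blue; 480x640 float32, m along the optical axis (not along the pixel's ray), 0 where there is no reading.
- imaging.calibration(name): a dict with "mtx" (3x3 intrinsics, pixels), "k1" (the pictures are not rectified: a ray, as slopes to the right and down, at radius r is drawn at 1 + k1 r^2 times it, then the intrinsics apply), "R" (3x3) and "t" (3): a world point X has camera coordinates R X + t. Camera axes: x right, y down, z forward; pixel columns grow to the right and rows downward; lengths in m; the calibration is good to about 2 mm. A picture is of the moment at which its call begins: read the wrist's pose just before it. calibration takes no time and is no camera call; for the wrist camera it gives the pose at the moment of the call.
- workorder.job_done(): hands the job in; it is judged then, once.
The state is a dict: "clock": time; "joint_pos": joint angles; "joint_vel": joint speeds; "tau": joint torques, N m; "eef_pos": TCP position; "tool_rot": TCP orientation; "ft_force": force on the tool from outside, world axes, zero at the start; "ft_torque": the same for the moment, N m; "grip_width": finger opening in m; "grasp_force": force on a finger pad.
Only numpy, scipy, OpenCV 4.12 (cv2) and the standard library are available. Lean on these libraries where they do the work, as an engineer would, in place of code of your own. Each camera call takes 0.05 s, during which the arm holds its last target. There are 200 camera calls.

### The job

The wooden seasoning rack is due for a wash: move its two mills and two spice jars, one after another, into the empty wire rack, each into the bay with the same number counted from the end nearest you, so that the row keeps its order. Carry each one straight across without parking it on the worktop, stand it upright on the floor of its bay without dropping it, and leave the mandarin and the yoghurt pot where they are.

Things in the scene. Friction and masses are not known exactly. Their poses are not given: they have to be found in the camera images.
- wooden_rack: Full rack of brown wood, 280 x 86 x 78 mm (x, y, z), fixed. Origin: underside centre; +x along the row, away from the robot, +y to its left. Four bays in a row at x = -99 (nearest the robot), -33, +33, +99 mm, each 61 long, 69 wide, floor 12 mm up. Dividers reach 41, side rails 38, end panels 78 mm up. Each bay holds one thing, in any order, up to 6 mm off centre.
- wire_rack: Empty rack of steel wire, 278 x 87 x 73 mm (x, y, z), fixed. Origin: underside centre; +x along the row, away from the robot, +y to its left. Four bays in a row at x = -99 (nearest the robot), -33, +33, +99 mm, each 61 long, 69 wide, floor 12 mm up. Dividers reach 43, side rails 39, end loops 73 mm above the worktop.
- pepper_mill: Pepper mill of dark wood with a narrow waist and a steel knob on top: 120 mm high, 46 mm in diameter at the foot. Its straight round head, 45 mm in diameter, 75 to 105 mm above the origin, is the place to grip. Origin: centre of its underside, z up. About 0.18 kg (all weights vary by a fifth).
- salt_mill: Slightly lower salt mill of light wood with a narrow waist and a steel knob on top: 105 mm high, 46 mm in diameter at the foot. Its straight round head, 45 mm in diameter, 63 to 90 mm above the origin, is the place to grip. Origin: centre of its underside, z up. About 0.14 kg.
- dark_cap_jar: Slim round spice jar with a dark cap that bears a green patch on top, 44 mm in diameter, 105 mm high; the cap takes the top 20 mm, the glass below it is gripped as well. Origin: centre of its underside, z up. About 0.11 kg.
- red_cap_jar: Slim round spice jar with a red cap, 45 mm in diameter, 106 mm high; the cap takes the top 20 mm, the glass below it is gripped as well. Origin: centre of its underside, z up. About 0.11 kg.
- mandarin: A mandarin, 62 mm in diameter, loose on the worktop between the two racks; a bystander. Origin at its underside at the start.
- yoghurt_pot: Yoghurt pot with a foil lid, 72 mm wide and high, loose on the worktop to the right of both racks; a bystander. Origin: centre of its underside.
Not all that is in view belongs to the job. What is shaped like the pepper_mill but blue is not meant.

How it is judged:
At the end, for the whole second after the job is handed in: All four things stand upright (within 0.1 rad) on the floor of the wire rack, one in each bay, within 20 mm of the bay's centre along x and along y, their undersides 6 to 20 mm above the rack's, released and at rest; the order along the row, from the end nearest the robot, is that of the start (z of pepper_mill in the frame of wire_rack between 0.006 and 0.02 m and y of pepper_mill in the frame of wire_rack between -0.02 and 0.02 m and (x of pepper_mill in the frame of wire_rack between -0.119 and -0.079 m or x of pepper_mill in the frame of wire_rack between -0.053 and -0.013 m or x of pepper_mill in the frame of wire_rack between 0.013 and 0.053 m or x of pepper_mill in the frame of wire_rack between 0.079 and 0.119 m) and angle between each of pepper_mill, salt_mill, dark_cap_jar, red_cap_jar's own z axis and vertical below 0.1 rad and linear speed of each of pepper_mill, salt_mill, dark_cap_jar, red_cap_jar below 0.02 m/s and contact force between each of pepper_mill, salt_mill, dark_cap_jar, red_cap_jar and the fingers below 0.05 N and z of salt_mill in the frame of wire_rack between 0.006 and 0.02 m and y of salt_mill in the frame of wire_rack between -0.02 and 0.02 m and (x of salt_mill in the frame of wire_rack between -0.119 and -0.079 m or x of salt_mill in the frame of wire_rack between -0.053 and -0.013 m or x of salt_mill in the frame of wire_rack between 0.013 and 0.053 m or x of salt_mill in the frame of wire_rack between 0.079 and 0.119 m) and z of dark_cap_jar in the frame of wire_rack between 0.006 and 0.02 m and y of dark_cap_jar in the frame of wire_rack between -0.02 and 0.02 m and (x of dark_cap_jar in the frame of wire_rack between -0.119 and -0.079 m or x of dark_cap_jar in the frame of wire_rack between -0.053 and -0.013 m or x of dark_cap_jar in the frame of wire_rack between 0.013 and 0.053 m or x of dark_cap_jar in the frame of wire_rack between 0.079 and 0.119 m) and z of red_cap_jar in the frame of wire_rack between 0.006 and 0.02 m and y of red_cap_jar in the frame of wire_rack between -0.02 and 0.02 m and (x of red_cap_jar in the frame of wire_rack between -0.119 and -0.079 m or x of red_cap_jar in the frame of wire_rack between -0.053 and -0.013 m or x of red_cap_jar in the frame of wire_rack between 0.013 and 0.053 m or x of red_cap_jar in the frame of wire_rack between 0.079 and 0.119 m)); the robot touches nothing.
It fails at once if a thing stands in a bay of the wire rack although the same bay of the wooden rack, counted from the end nearest the robot, is still filled: the order has been changed ((((z of pepper_mill in the frame of wire_rack between 0.006 and 0.02 m and y of pepper_mill in the frame of wire_rack between -0.02 and 0.02 m and x of pepper_mill in the frame of wire_rack between -0.119 and -0.079 m) or (z of salt_mill in the frame of wire_rack between 0.006 and 0.02 m and y of salt_mill in the frame of wire_rack between -0.02 and 0.02 m and x of salt_mill in the frame of wire_rack between -0.119 and -0.079 m) or (z of dark_cap_jar in the frame of wire_rack between 0.006 and 0.02 m and y of dark_cap_jar in the frame of wire_rack between -0.02 and 0.02 m and x of dark_cap_jar in the frame of wire_rack between -0.119 and -0.079 m) or (z of red_cap_jar in the frame of wire_rack between 0.006 and 0.02 m and y of red_cap_jar in the frame of wire_rack between -0.02 and 0.02 m and x of red_cap_jar in the frame of wire_rack between -0.119 and -0.079 m)) and ((z of pepper_mill in the frame of wooden_rack between 0.006 and 0.02 m and y of pepper_mill in the frame of wooden_rack between -0.02 and 0.02 m and x of pepper_mill in the frame of wooden_rack between -0.119 and -0.079 m) or (z of salt_mill in the frame of wooden_rack between 0.006 and 0.02 m and y of salt_mill in the frame of wooden_rack between -0.02 and 0.02 m and x of salt_mill in the frame of wooden_rack between -0.119 and -0.079 m) or (z of dark_cap_jar in the frame of wooden_rack between 0.006 and 0.02 m and y of dark_cap_jar in the frame of wooden_rack between -0.02 and 0.02 m and x of dark_cap_jar in the frame of wooden_rack between -0.119 and -0.079 m) or (z of red_cap_jar in the frame of wooden_rack between 0.006 and 0.02 m and y of red_cap_jar in the frame of wooden_rack between -0.02 and 0.02 m and x of red_cap_jar in the frame of wooden_rack between -0.119 and -0.079 m))) or (((z of pepper_mill in the frame of wire_rack between 0.006 and 0.02 m and y of pepper_mill in the frame of wire_rack between -0.02 and 0.02 m and x of pepper_mill in the frame of wire_rack between -0.053 and -0.013 m) or (z of salt_mill in the frame of wire_rack between 0.006 and 0.02 m and y of salt_mill in the frame of wire_rack between -0.02 and 0.02 m and x of salt_mill in the frame of wire_rack between -0.053 and -0.013 m) or (z of dark_cap_jar in the frame of wire_rack between 0.006 and 0.02 m and y of dark_cap_jar in the frame of wire_rack between -0.02 and 0.02 m and x of dark_cap_jar in the frame of wire_rack between -0.053 and -0.013 m) or (z of red_cap_jar in the frame of wire_rack between 0.006 and 0.02 m and y of red_cap_jar in the frame of wire_rack between -0.02 and 0.02 m and x of red_cap_jar in the frame of wire_rack between -0.053 and -0.013 m)) and ((z of pepper_mill in the frame of wooden_rack between 0.006 and 0.02 m and y of pepper_mill in the frame of wooden_rack between -0.02 and 0.02 m and x of pepper_mill in the frame of wooden_rack between -0.053 and -0.013 m) or (z of salt_mill in the frame of wooden_rack between 0.006 and 0.02 m and y of salt_mill in the frame of wooden_rack between -0.02 and 0.02 m and x of salt_mill in the frame of wooden_rack between -0.053 and -0.013 m) or (z of dark_cap_jar in the frame of wooden_rack between 0.006 and 0.02 m and y of dark_cap_jar in the frame of wooden_rack between -0.02 and 0.02 m and x of dark_cap_jar in the frame of wooden_rack between -0.053 and -0.013 m) or (z of red_cap_jar in the frame of wooden_rack between 0.006 and 0.02 m and y of red_cap_jar in the frame of wooden_rack between -0.02 and 0.02 m and x of red_cap_jar in the frame of wooden_rack between -0.053 and -0.013 m))) or (((z of pepper_mill in the frame of wire_rack between 0.006 and 0.02 m and y of pepper_mill in the frame of wire_rack between -0.02 and 0.02 m and x of pepper_mill in the frame of wire_rack between 0.013 and 0.053 m) or (z of salt_mill in the frame of wire_rack between 0.006 and 0.02 m and y of salt_mill in the frame of wire_rack between -0.02 and 0.02 m and x of salt_mill in the frame of wire_rack between 0.013 and 0.053 m) or (z of dark_cap_jar in the frame of wire_rack between 0.006 and 0.02 m and y of dark_cap_jar in the frame of wire_rack between -0.02 and 0.02 m and x of dark_cap_jar in the frame of wire_rack between 0.013 and 0.053 m) or (z of red_cap_jar in the frame of wire_rack between 0.006 and 0.02 m and y of red_cap_jar in the frame of wire_rack between -0.02 and 0.02 m and x of red_cap_jar in the frame of wire_rack between 0.013 and 0.053 m)) and ((z of pepper_mill in the frame of wooden_rack between 0.006 and 0.02 m and y of pepper_mill in the frame of wooden_rack between -0.02 and 0.02 m and x of pepper_mill in the frame of wooden_rack between 0.013 and 0.053 m) or (z of salt_mill in the frame of wooden_rack between 0.006 and 0.02 m and y of salt_mill in the frame of wooden_rack between -0.02 and 0.02 m and x of salt_mill in the frame of wooden_rack between 0.013 and 0.053 m) or (z of dark_cap_jar in the frame of wooden_rack between 0.006 and 0.02 m and y of dark_cap_jar in the frame of wooden_rack between -0.02 and 0.02 m and x of dark_cap_jar in the frame of wooden_rack between 0.013 and 0.053 m) or (z of red_cap_jar in the frame of wooden_rack between 0.006 and 0.02 m and y of red_cap_jar in the frame of wooden_rack between -0.02 and 0.02 m and x of red_cap_jar in the frame of wooden_rack between 0.013 and 0.053 m))) or (((z of pepper_mill in the frame of wire_rack between 0.006 and 0.02 m and y of pepper_mill in the frame of wire_rack between -0.02 and 0.02 m and x of pepper_mill in the frame of wire_rack between 0.079 and 0.119 m) or (z of salt_mill in the frame of wire_rack between 0.006 and 0.02 m and y of salt_mill in the frame of wire_rack between -0.02 and 0.02 m and x of salt_mill in the frame of wire_rack between 0.079 and 0.119 m) or (z of dark_cap_jar in the frame of wire_rack between 0.006 and 0.02 m and y of dark_cap_jar in the frame of wire_rack between -0.02 and 0.02 m and x of dark_cap_jar in the frame of wire_rack between 0.079 and 0.119 m) or (z of red_cap_jar in the frame of wire_rack between 0.006 and 0.02 m and y of red_cap_jar in the frame of wire_rack between -0.02 and 0.02 m and x of red_cap_jar in the frame of wire_rack between 0.079 and 0.119 m)) and ((z of pepper_mill in the frame of wooden_rack between 0.006 and 0.02 m and y of pepper_mill in the frame of wooden_rack between -0.02 and 0.02 m and x of pepper_mill in the frame of wooden_rack between 0.079 and 0.119 m) or (z of salt_mill in the frame of wooden_rack between 0.006 and 0.02 m and y of salt_mill in the frame of wooden_rack between -0.02 and 0.02 m and x of salt_mill in the frame of wooden_rack between 0.079 and 0.119 m) or (z of dark_cap_jar in the frame of wooden_rack between 0.006 and 0.02 m and y of dark_cap_jar in the frame of wooden_rack between -0.02 and 0.02 m and x of dark_cap_jar in the frame of wooden_rack between 0.079 and 0.119 m) or (z of red_cap_jar in the frame of wooden_rack between 0.006 and 0.02 m and y of red_cap_jar in the frame of wooden_rack between -0.02 and 0.02 m and x of red_cap_jar in the frame of wooden_rack between 0.079 and 0.119 m)))).
It fails at once if one of the four things is put down, or falls, on the worktop outside the racks (its underside lower than 5 mm above the worktop) (height (world z) of any of pepper_mill, salt_mill, dark_cap_jar, red_cap_jar below 0.005 m).
It fails at once if one of the four things tips over (leans by more than 0.8 rad) (angle between any of pepper_mill, salt_mill, dark_cap_jar, red_cap_jar's own z axis and vertical above 0.8 rad).
It fails at once if one of the four things is dropped or thrown: faster than 0.8 m/s with no finger on it (a free fall of 33 mm) ((linear speed of pepper_mill above 0.8 m/s and contact force between pepper_mill and the fingers below 0.02 N) or (linear speed of salt_mill above 0.8 m/s and contact force between salt_mill and the fingers below 0.02 N) or (linear speed of dark_cap_jar above 0.8 m/s and contact force between dark_cap_jar and the fingers below 0.02 N) or (linear speed of red_cap_jar above 0.8 m/s and contact force between red_cap_jar and the fingers below 0.02 N)).
It fails at once if the mandarin or the yoghurt pot is shoved away by more than 30 mm (distance of any of mandarin, yoghurt_pot from where it was at the start of the episode above 0.03 m).
It also fails if it takes over 99 s, if anything falls off the work surface, if the arm or the gripper's body presses on something with over 40 N, if the wrist force passes 120 N, or if a joint passes its speed limit or range.

## Working session

There is one attempt and no reset: what is moved stays moved. The work goes in short steps, Python scripts to look and compute and a tool call to move; the robot and the scene stay as the last step left them, time stands still between calls to the robot, and variables do not carry over. Pictures are saved under pics/ and viewed, at most 14 in all, crops included, and the job is handed in when it is done.

```bash
mkdir -p pics; ls; python3 - <<'E'
from workcell import get_obs, imaging
import cv2,numpy as np
for n in ("scene","top"):
    p,d=imaging.camera(n); cv2.imwrite(f"pics/{n}0.png",p[:,:,::-1]); np.savez(f"{n}0.npz",p=p,d=d)
    print(n,imaging.calibration(n),(d>0).mean())
o=get_obs(); print(o)
E
```

```text
pics
scene {'mtx': array([[472.5442059 ,   0.        , 312.93121661],
       [  0.        , 472.5442059 , 242.54885628],
       [  0.        ,   0.        ,   1.        ]]), 'k1': -0.10362326112832221, 'R': array([[ 4.65200776e-01, -8.85205011e-01, -5.71489457e-04],
       [-3.77802211e-01, -1.97962033e-01, -9.04475828e-01],
       [ 8.00533402e-01,  4.20978767e-01, -4.26524501e-01]]), 't': array([-0.38238396,  0.23302402,  0.64479407])} 0.9959212239583334
top {'mtx': array([[501.20850442,   0.        , 323.92464903],
       [  0.        , 501.20850442, 233.92022987],
       [  0.        ,   0.        ,   1.        ]]), 'k1': -0.1194382562971618, 'R': array([[-0.15328539, -0.98815878, -0.00676896],
       [-0.96225156,  0.1508185 , -0.22655181],
       [ 0.22489004, -0.02821364, -0.9739756 ]]), 't': array([-0.08872526,  0.56243501,  0.75578465])} 0.996064453125
{'clock': 0.1, 'joint_pos': array([ 1.19401741e+00,  2.41347923e-01,  3.84494089e-03,  1.33524274e+00,
       -1.46194224e-05,  1.57083163e+00]), 'joint_vel': array([ 0.00197234, -0.00131228,  0.00351825,  0.00090587, -0.00071145,
        0.00066002]), 'tau': array([-1.35160753e-04, -3.73137224e+01,  2.53010505e+01,  1.08464988e-02,
       -7.21263041e-05, -9.10317368e-06]), 'eef_pos': array([0.18375067, 0.46437704, 0.23049153]), 'tool_rot': array([ 1.87294334e-01,  9.82303355e-01, -9.58823835e-04, -1.75341114e-04]), 'ft_force': array([ 0.12431515, -0.39036702,  0.48361544]), 'ft_torque': array([-0.03771773, -0.01141079, -0.01377407]), 'grasp_force': 0.0, 'grip_width': 0.0856283721255938}
```

View pics/scene0.png

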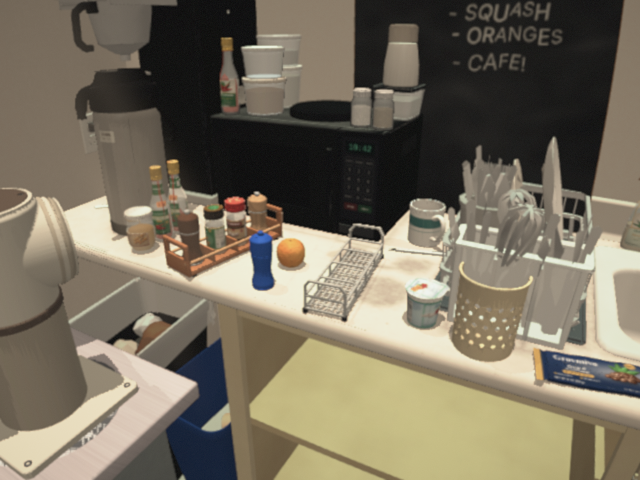

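View pics/top0.png

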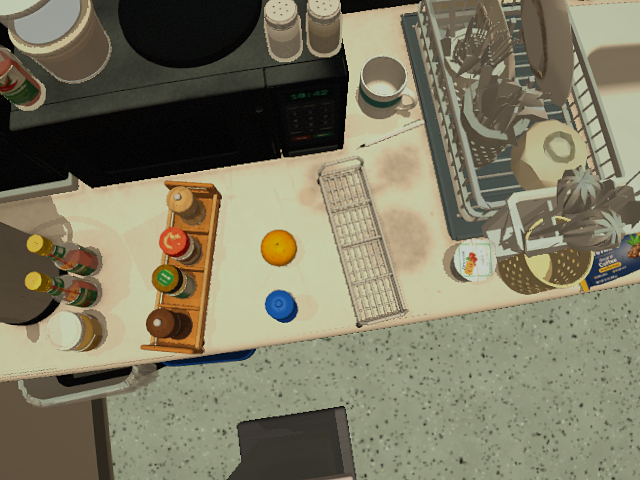

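Scene: the wooden rack runs (185,265)–(270,215) and holds, near to far, the pepper mill (188,240), dark-cap jar (213,225), red-cap jar (235,215) and salt mill (258,210). The wire rack is at (345,270).
Top: the same four are at (163,323), (168,280), (175,243) and (182,200); the wire rack's ends are at (340,165) and (382,320); the mandarin is at (279,247) and the yoghurt pot at (474,260).
Look-alikes: the blue mill at top (281,305) / scene (262,262) is not meant. The oil bottles at top (50,250–290), the jar at (75,330) and the shakers at (283,25) and (323,25) are also not wanted. I choose the four in the wooden rack.

```bash
cat > h.py <<'E'
import numpy as np,cv2
from workcell import get_obs, imaging
from scipy.spatial.transform import Rotation as Ro
def cloud(p,d,c):
    K=c["mtx"];v,u=np.mgrid[:480,:640]
    s=np.stack([(u-K[0,2])/K[0,0],(v-K[1,2])/K[1,1]],-1)
    q=s.copy()
    for _ in range(10): q=s/(1+c["k1"]*(q**2).sum(-1,keepdims=True))
    X=np.concatenate([q,np.ones((480,640,1))],-1)*d[...,None]
    return (X-c["t"])@c["R"]
def project(P,c):
    x=np.asarray(P)@c["R"].T+c["t"];q=x[...,:2]/x[...,2:]
    q=q*(1+c["k1"]*(q**2).sum(-1,keepdims=True))
    return q*c["mtx"][0,0]+c["mtx"][:2,2]
def load(n):
    z=np.load(n+"0.npz");return z["p"],z["d"],cloud(z["p"],z["d"],imaging.calibration(n))
E
cat > m.py <<'E'
from h import *
for n in ("top","scene"):
    p,d,X=load(n);c=imaging.calibration(n)
    print(n,"origin px",project([0,0,0],c))
    wins=dict(wood=(130,225,175,360),wire=(312,412,150,332),mand=(255,303,225,270),blue=(260,300,285,325),yog=(450,498,235,285)) if n=="top" else dict(wood=(160,290,195,275),wire=(300,390,222,322))
    for k,(a,b,e,f) in wins.items():
        Y=X[e:f,a:b];dd=d[e:f,a:b]>0;z=Y[...,2]
        print(k,"table z med",np.round(np.median(z[(z<.008)&dd]),4),"max z",np.round(z[dd].max(),4))
        if k in("wood","wire"):
            for lo,hi in((.02,.08),(.066 if k=='wood' else .06,.082)):
                m=(z>lo)&(z<hi)&dd
                if k=='wood':
                    hsv=cv2.cvtColor(p,cv2.COLOR_RGB2HSV)[e:f,a:b]
                    m&=(hsv[...,0]<16)&(hsv[...,1]>110)
                    if lo<.05:m&=z<.05
                m=cv2.morphologyEx(m.astype(np.uint8),cv2.MORPH_OPEN,np.ones((2,2)))>0 if k=='wood' else m
                r=cv2.minAreaRect(Y[m][:,:2].astype(np.float32)*1000);print(lo,m.sum(),np.round(np.array(cv2.boxPoints(r))).tolist(),np.round(r[0],1),np.round(r[1],1),round(r[2],2))
        else:
            m=(z>.02)&dd;(cx,cy),r=cv2.minEnclosingCircle(Y[m][:,:2].astype(np.float32));print(round(cx,4),round(cy,4),round(r,4))
    if n=="top":
        # things: horizontal slices
        for k,(u,v,h) in dict(pep=(163,323,.132),dark=(168,280,.117),red=(175,243,.118),salt=(182,200,.117)).items():
            Y=X[v-28:v+28,u-28:u+28].reshape(-1,3)
            t=Y[(Y[:,2]>h-.03)&(Y[:,2]<h+.02)]
            (cx,cy),r=cv2.minEnclosingCircle(t[:,:2].astype(np.float32))
            tt=t[t[:,2]>h-.004]
            print(k,"zmax",np.round(np.percentile(t[:,2],99),4),"circ",round(cx,4),round(cy,4),round(r,4),"topmean",np.round(tt.mean(0),4),len(tt))
E
python3 m.py
python3 -c "
import cv2
a=cv2.imread('pics/top0.png')[170:360,125:310];cv2.imwrite('pics/crop1.png',cv2.resize(a,None,fx=3,fy=3,interpolation=3))"
```

```text
top origin px [269.0740613  581.62154918]
wood table z med -0.0009 max z 0.1345
0.02 649 [[266.0, 33.0], [358.0, -151.0], [675.0, 6.0], [584.0, 190.0]] [470.7  19.5] [354.3 205.2] 26.41
0.066 369 [[379.0, 58.0], [668.0, -9.0], [692.0, 92.0], [402.0, 159.0]] [535.1  75.1] [103.8 297.1] 76.91
wire table z med -0.0008 max z 0.0752
0.02 1878 [[384.0, -208.0], [393.0, -290.0], [708.0, -257.0], [699.0, -176.0]] [ 546.  -232.6] [316.5  82.1] 5.87
0.06 328 [[385.0, -211.0], [393.0, -287.0], [668.0, -258.0], [660.0, -182.0]] [ 526.2 -234.3] [276.7  76.3] 5.95
mand table z med -0.0006 max z 0.063
0.5387 -0.0953 0.0306
blue table z med -0.0007 max z 0.1217
0.4362 -0.09 0.0226
yog table z med -0.0006 max z 0.0835
0.47 -0.4186 0.0479
pep zmax 0.132 circ 0.4333 0.0905 0.023 topmean [0.4329 0.0901 0.1307] 46
dark zmax 0.1196 circ 0.5109 0.0675 0.0369 topmean [0.5011 0.0756 0.1166] 658
red zmax 0.1205 circ 0.5447 0.0696 0.0383 topmean [0.5498 0.0615 0.1175] 724
salt zmax 0.1177 circ 0.6123 0.05 0.0369 topmean [0.6203 0.0485 0.1158] 48
scene origin px [ 46.70224575 404.7882594 ]
wood table z med 0.0002 max z 0.1331
0.02 1133 [[-388.0, -363.0], [-219.0, -609.0], [793.0, 87.0], [623.0, 333.0]] [ 202.2 -138.4] [1227.8  298.4] 34.53
0.066 209 [[379.0, 56.0], [696.0, -15.0], [713.0, 65.0], [396.0, 135.0]] [545.9  60.4] [ 81.5 324.8] 77.47
wire table z med -0.0001 max z 0.0742
0.02 2183 [[345.0, -163.0], [424.0, -370.0], [784.0, -232.0], [705.0, -25.0]] [ 564.4 -197.6] [385.2 222.1] 20.96
0.06 264 [[382.0, -211.0], [389.0, -285.0], [719.0, -250.0], [711.0, -176.0]] [ 550.3 -230.6] [331.6  74.6] 5.99
```

View pics/crop1.png

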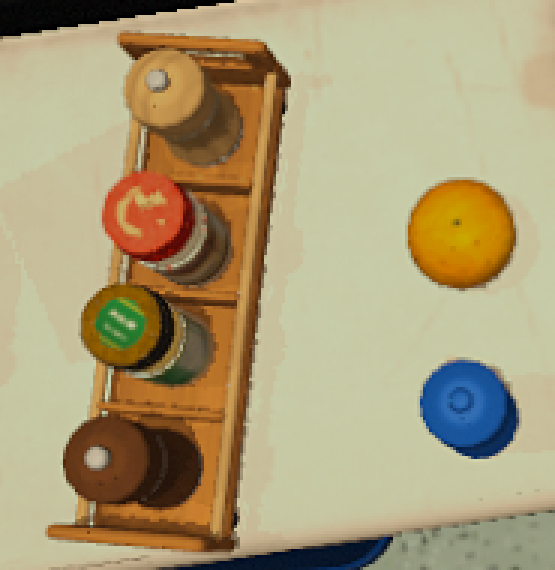

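The crop confirms the row: pepper mill with its knob at (97,457), dark cap with green patch (122,322), red cap (148,215), salt-mill knob (157,80). The blue mill at (462,402) is excluded. The jar windows overlapped their neighbours, so I'll re-measure the jars by colour.

```bash
cat > m2.py <<'E'
from h import *
p,d,X=load("top");z=X[...,2]
# each cap/head: connected region at its own height in its window
for k,(u,v,lo,hi) in dict(pep=(157,322,.112,.119),dark=(166,278,.113,.121),red=(174,242,.114,.122),salt=(181,198,.098,.104)).items():
    m=((z>lo)&(z<hi)).astype(np.uint8);m[:,:130]=0;m[:,230:]=0
    w=np.zeros_like(m);w[v-19:v+20,u-22:u+23]=1
    n,L,st,ce=cv2.connectedComponentsWithStats(m*w)
    i=1+np.argmax(st[1:,4]);Y=X[L==i]
    (cx,cy),r=cv2.minEnclosingCircle(Y[:,:2].astype(np.float32))
    print(k,st[i],"circ",round(cx,4),round(cy,4),round(r,4),"mean",Y.mean(0).round(4))
E
python3 m2.py
cat > go.py <<'E'
# go.py x y z yaw_deg(of tool y line, across row) -> shift in tool axes from now
import sys;from h import *
o=get_obs();R=Ro.from_quat(o["tool_rot"]);t=np.array(list(map(float,sys.argv[1:4])))
a=np.radians(float(sys.argv[4]));y=np.array([np.cos(a),np.sin(a),0])
if y@R.as_matrix()[:,1]<0:y=-y
zz=np.array([0,0,-1.]);T=np.stack([np.cross(y,zz),y,zz],1)
print("clock",o["clock"],"j",o["joint_pos"].round(3),"tcp",o["eef_pos"].round(4),"w",round(o["grip_width"],4))
print("rotvec",(R.inv()*Ro.from_matrix(T)).as_rotvec().round(4),"d",R.inv().apply(t-o["eef_pos"]).round(4))
E
python3 go.py 0.4329 0.0905 0.23 77.3
```

```text
pep [146 308  30  30 225] circ 0.4334 0.0907 0.0228 mean [0.432  0.0859 0.1169]
dark [152 264  28  29 625] circ 0.4994 0.0768 0.0221 mean [0.4993 0.0764 0.1166]
red [159 227  29  28 614] circ 0.557 0.0596 0.0228 mean [0.556  0.0593 0.1176]
salt [166 186  28  27 208] circ 0.627 0.0478 0.0232 mean [0.6229 0.0444 0.1019]
clock 0.1 j [ 1.194  0.241  0.004  1.335 -0.     1.571] tcp [0.1838 0.4644 0.2305] w 0.0856
rotvec [-1.900e-03 -1.000e-04 -1.552e-01] d [-0.3692 -0.256   0.001 ]
```

Circle radii of 22–23 mm match the given 22–23 mm, and the heights match too. The row angle is −12.4° and the pepper-to-salt distance is 198 mm, as expected for three bay pitches. Moving above the pepper mill now.

The rows are not in the units I measure in: shifts go in shares of 0.6 m and turns go in shares of pi/2 rad. I convert before sending: -0.3692 m is -0.6153, -0.09 m is -0.15, -0.155 rad is -0.0987.

{"method": "run_rows", "body": {
  "segments": [
    [[0,0,-0.0127],[-0.0667,-0.05,0],0.085],
    [[0,0,-0.0318],[-0.15,-0.1,0],0.085],
    [[0,0,-0.0509],[-0.2333,-0.1667,0],0.085],
    [[0,0,-0.07],[-0.3167,-0.2167,0],0.085],
    [[0,0,-0.0891],[-0.4,-0.275,0],0.085],
    [[0,0,-0.0987],[-0.4833,-0.3333,0],0.085],
    [[0,0,-0.0987],[-0.5667,-0.3917,0],0.085],
    [[0,0,-0.0987],[-0.6153,-0.4267,0],0.085],
    [[0,0,-0.0987],[-0.6153,-0.4267,0],0.085],
    [[0,0,-0.0987],[-0.6153,-0.4267,0],0.085]
  ]
}}

```text
clock: 1.35
eef_pos: [0.4325, 0.0912, 0.2309]
tool_rot: [0.111, 0.994, -0.0, -0.001]
ft_force: [-0.6, -0.2, -0.5]
grip_width: 0.085
grasp_force: 0.0
```

```bash
python3 go.py 0.4333 0.0905 0.083 77.5
```

```text
clock 1.35 j [ 0.207  0.127 -0.136  1.309  0.     0.43 ] tcp [0.4325 0.0912 0.2309] w 0.085
rotvec [-0.0002 -0.0014 -0.0039] d [-0.0011 -0.0005  0.1479]
```

Scaled: 0.148 m is 0.2467, 0.12 m is 0.2, -0.004 rad is -0.0025.

{"method": "run_rows", "body": {
  "segments": [
    [[0,0,-0.0025],[-0.0017,-0.0008,0.05],0.085],
    [[0,0,-0.0025],[-0.0017,-0.0008,0.1],0.085],
    [[0,0,-0.0025],[-0.0017,-0.0008,0.15],0.085],
    [[0,0,-0.0025],[-0.0017,-0.0008,0.2],0.085],
    [[0,0,-0.0025],[-0.0017,-0.0008,0.2467],0.085],
    [[0,0,-0.0025],[-0.0017,-0.0008,0.2467],0.085],
    [[0,0,-0.0025],[-0.0017,-0.0008,0.2467],0.03],
    [[0,0,-0.0025],[-0.0017,-0.0008,0.2467],0.03],
    [[0,0,-0.0025],[-0.0017,-0.0008,0.2467],0.03],
    [[0,0,-0.0025],[-0.0017,-0.0008,0.2467],0.03]
  ]
}}

```text
clock: 2.6
eef_pos: [0.4353, 0.0908, 0.085]
tool_rot: [0.109, 0.994, 0.001, 0.002]
ft_force: [-2.0, 0.3, 5.9]
grip_width: 0.043
grasp_force: 60.9
```

```bash
python3 go.py 0.4333 0.0905 0.083 77.5
```

```text
clock 2.6 j [ 0.205  0.256 -0.386  0.925  0.001  0.423] tcp [0.4353 0.0908 0.085 ] w 0.043
rotvec [0.002  0.0031 0.0004] d [ 0.0019 -0.0008  0.002 ]
```

Scaled: -0.145 m is -0.2417, -0.125 m is -0.2083.

{"method": "run_rows", "body": {
  "segments": [
    [[0,0,0],[0,0,-0.025],0.03],
    [[0,0,0],[0,0,-0.0667],0.03],
    [[0,0,0],[0,0,-0.1167],0.03],
    [[0,0,0],[0,0,-0.1667],0.03],
    [[0,0,0],[0,0,-0.2083],0.03],
    [[0,0,0],[0,0,-0.2417],0.03],
    [[0,0,0],[0,0,-0.2417],0.03],
    [[0,0,0],[0,0,-0.2417],0.03]
  ]
}}

```text
clock: 3.6
eef_pos: [0.4334, 0.0902, 0.2276]
tool_rot: [0.109, 0.994, -0.0, -0.001]
ft_force: [0.4, 0.9, -1.2]
grip_width: 0.0432
grasp_force: 61.2
```

```bash
python3 - <<'E'
from h import *
c=np.array([.5262,-.2343]);a=np.radians(5.95)
for s in(-.099,-.033,.033,.099):print((c+s*np.array([np.cos(a),np.sin(a)])).round(4))
p,d=imaging.camera("scene");cv2.imwrite("pics/s1.png",p[120:360,130:450,::-1])
E
python3 go.py 0.4277 -0.2446 0.228 96
```

```text
[ 0.4277 -0.2446]
[ 0.4934 -0.2377]
[ 0.559  -0.2309]
[ 0.6247 -0.224 ]
clock 3.65 j [ 0.205  0.13  -0.142  1.3    0.     0.423] tcp [0.4332 0.0901 0.2273] w 0.0435
rotvec [-0.0005 -0.0018 -0.3226] d [-0.067  -0.328  -0.0006]
```

View pics/s1.png

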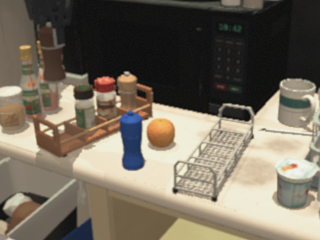

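The pepper mill is lifted (crop (50,60)) and wooden bay 1 is empty; its underside at about 0.155 m clears the blue mill's 0.122 m. Carrying across.

Scaled: -0.328 m is -0.5467, -0.045 m is -0.075, -0.322 rad is -0.205.

{"method": "run_rows", "body": {
  "segments": [
    [[0,0,-0.0191],[-0.0083,-0.0417,0],0.03],
    [[0,0,-0.0509],[-0.0233,-0.1167,0],0.03],
    [[0,0,-0.0828],[-0.04,-0.2,0],0.03],
    [[0,0,-0.1146],[-0.0567,-0.2833,0],0.03],
    [[0,0,-0.1464],[-0.075,-0.3667,0],0.03],
    [[0,0,-0.1783],[-0.0917,-0.45,0],0.03],
    [[0,0,-0.1974],[-0.105,-0.5167,0],0.03],
    [[0,0,-0.205],[-0.1117,-0.5467,0],0.03],
    [[0,0,-0.205],[-0.1117,-0.5467,0],0.03],
    [[0,0,-0.205],[-0.1117,-0.5467,0],0.03]
  ]
}}

```text
clock: 4.9
eef_pos: [0.428, -0.2436, 0.2274]
tool_rot: [-0.052, 0.999, 0.001, -0.001]
ft_force: [0.1, 0.4, -2.2]
grip_width: 0.0428
grasp_force: 61.4
```

```bash
python3 go.py 0.4277 -0.2446 0.085 96; python3 - <<'E'
from h import *
p,d=imaging.camera("top");cv2.imwrite("pics/t2.png",cv2.resize(p[140:340,290:490,::-1],None,fx=3,fy=3))
E
```

```text
clock 4.9 j [-0.518  0.229 -0.02   1.324  0.    -0.622] tcp [ 0.428  -0.2436  0.2274] w 0.0428
rotvec [ 0.0016 -0.0015 -0.0004] d [ 0.0002 -0.0011  0.1424]
```

View pics/t2.png

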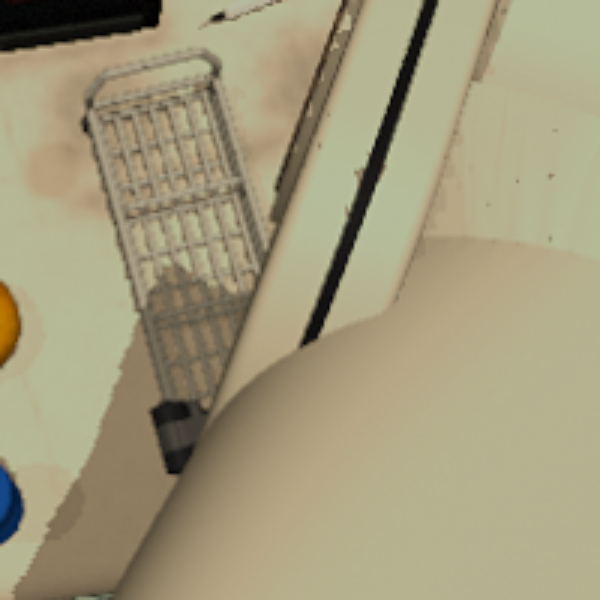

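The arm hides the mill in the top view; the rack's far bays show the expected alignment (loop at (155,75)). Lowering in two stages, watching the force.

Scaled: 0.135 m is 0.225, 0.125 m is 0.2083.

{"method": "run_rows", "body": {
  "segments": [
    [[0,0,0],[0,-0.0017,0.0333],0.03],
    [[0,0,0],[0,-0.0017,0.0833],0.03],
    [[0,0,0],[0,-0.0017,0.1333],0.03],
    [[0,0,0],[0,-0.0017,0.175],0.03],
    [[0,0,0],[0,-0.0017,0.2083],0.03],
    [[0,0,0],[0,-0.0017,0.225],0.03],
    [[0,0,0],[0,-0.0017,0.225],0.03],
    [[0,0,0],[0,-0.0017,0.225],0.03]
  ]
}}

```text
clock: 5.95
eef_pos: [0.4293, -0.2455, 0.0942]
tool_rot: [-0.052, 0.999, -0.0, 0.001]
ft_force: [-0.8, -0.6, -0.9]
grip_width: 0.0432
grasp_force: 61.4
```

```bash
python3 go.py 0.4277 -0.2446 0.085 96; python3 - <<'E'
from h import *
p,d=imaging.camera("scene");cv2.imwrite("pics/s3.png",cv2.resize(p[180:330,260:460,::-1],None,fx=3,fy=3))
E
```

```text
clock 5.95 j [-0.52   0.334 -0.245  0.99  -0.    -0.624] tcp [ 0.4293 -0.2455  0.0942] w 0.0432
rotvec [-0.001   0.0013 -0.0001] d [0.0015 0.0011 0.0092]
```

View pics/s3.png

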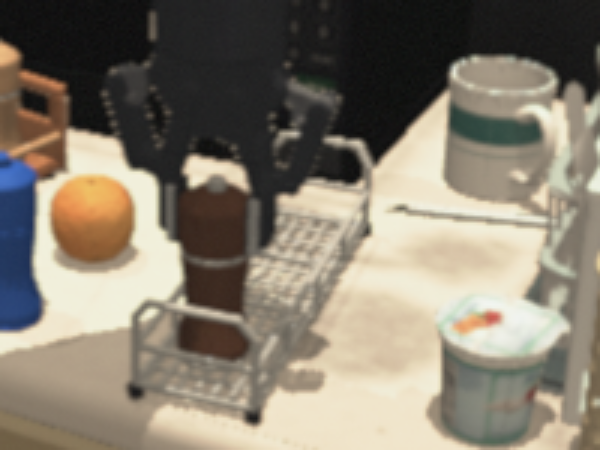

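The mill hangs upright inside bay 1 (crop (215,270)), about 9 mm above the floor. Finishing the lowering, then release and rise.

Scaled: 0.009 m is 0.015, 0.008 m is 0.0133.

{"method": "run_rows", "body": {
  "segments": [
    [[0,0,0],[0.0017,0.0017,0.0067],0.03],
    [[0,0,0],[0.0017,0.0017,0.0133],0.03],
    [[0,0,0],[0.0017,0.0017,0.015],0.03],
    [[0,0,0],[0.0017,0.0017,0.015],0.03]
  ]
}}

```text
clock: 6.5
eef_pos: [0.4275, -0.2445, 0.0848]
tool_rot: [-0.052, 0.999, -0.0, 0.0]
ft_force: [-1.6, 0.7, 4.5]
grip_width: 0.0431
grasp_force: 62.0
```

Scaled: -0.15 m is -0.25, -0.14 m is -0.2333.

{"method": "run_rows", "body": {
  "segments": [
    [[0,0,0],[0,0,0],0.085],
    [[0,0,0],[0,0,0],0.085],
    [[0,0,0],[0,0,0],0.085],
    [[0,0,0],[0,0,-0.0333],0.085],
    [[0,0,0],[0,0,-0.0833],0.085],
    [[0,0,0],[0,0,-0.1333],0.085],
    [[0,0,0],[0,0,-0.1833],0.085],
    [[0,0,0],[0,0,-0.2333],0.085],
    [[0,0,0],[0,0,-0.25],0.085]
  ]
}}

```text
clock: 7.62
eef_pos: [0.4284, -0.245, 0.2361]
tool_rot: [-0.052, 0.999, -0.001, 0.001]
ft_force: [0.5, 0.7, -0.4]
grip_width: 0.085
grasp_force: 0.0
```

```bash
python3 go.py 0.4994 0.0767 0.23 77.5
```

```text
clock 7.625 j [-0.52   0.223 -0.005  1.339  0.    -0.624] tcp [ 0.4284 -0.245   0.2361] w 0.085
rotvec [-0.0016  0.0032  0.3223] d [-0.104   0.3126  0.0057]
```

Scaled: 0.3126 m is 0.521, 0.29 m is 0.4833, 0.322 rad is 0.205.

{"method": "run_rows", "body": {
  "segments": [
    [[0,0,0.0318],[-0.025,0.075,0],0.085],
    [[0,0,0.0637],[-0.05,0.1583,0],0.085],
    [[0,0,0.0955],[-0.0833,0.2417,0],0.085],
    [[0,0,0.1273],[-0.1083,0.325,0],0.085],
    [[0,0,0.1592],[-0.1333,0.4083,0],0.085],
    [[0,0,0.191],[-0.1583,0.4833,0],0.085],
    [[0,0,0.205],[-0.1733,0.521,0.0083],0.085],
    [[0,0,0.205],[-0.1733,0.521,0.0083],0.085],
    [[0,0,0.205],[-0.1733,0.521,0.0083],0.085]
  ]
}}

```text
clock: 8.75
eef_pos: [0.4979, 0.0767, 0.2286]
tool_rot: [0.109, 0.994, -0.0, -0.001]
ft_force: [-0.4, -0.3, -1.0]
grip_width: 0.0852
grasp_force: 0.0
```

```bash
python3 go.py 0.4994 0.0767 0.068 77.5; python3 - <<'E'
from h import *
p,d=imaging.camera("top");c=imaging.calibration("top");X=cloud(p,d,c)
Y=X[290:335,340:410].reshape(-1,3);t=Y[Y[:,2]>.1]
print(len(t),t[:,2].max() if len(t) else None,cv2.minEnclosingCircle(t[:,:2].astype(np.float32)) if len(t) else "")
np.savez("top2.npz",p=p,d=d)
cv2.imwrite("pics/t4.png",p[130:350,100:430,::-1])
E
```

```text
clock 8.75 j [ 0.153  0.251  0.011  1.333 -0.     0.371] tcp [0.4979 0.0767 0.2286] w 0.0852
rotvec [-0.001  -0.0015  0.0004] d [-0.0017  0.0005  0.1606]
517 0.8629358964566639 ((0.3929980397224426, -0.20868514478206635), 0.06761100888252258)
```

View pics/t4.png

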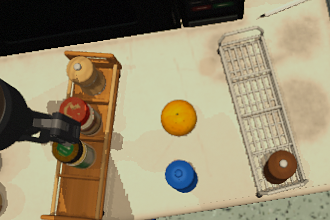

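The pepper mill stands in wire bay 1 (crop (281,167)) and the gripper is over the dark-cap jar (70,150). Descending and gripping.

Scaled: 0.163 m is 0.2717, 0.14 m is 0.2333.

{"method": "run_rows", "body": {
  "segments": [
    [[0,0,0],[-0.0025,0,0.05],0.085],
    [[0,0,0],[-0.0025,0,0.1167],0.085],
    [[0,0,0],[-0.0025,0,0.1833],0.085],
    [[0,0,0],[-0.0025,0,0.2333],0.085],
    [[0,0,0],[-0.0025,0,0.2717],0.085],
    [[0,0,0],[-0.0025,0,0.2717],0.085],
    [[0,0,0],[-0.0025,0,0.2717],0.03],
    [[0,0,0],[-0.0025,0,0.2717],0.03],
    [[0,0,0],[-0.0025,0,0.2717],0.03],
    [[0,0,0],[-0.0025,0,0.2717],0.03]
  ]
}}

```text
clock: 10.05
eef_pos: [0.5011, 0.0769, 0.0679]
tool_rot: [0.109, 0.994, 0.0, 0.002]
ft_force: [-1.5, -0.1, 6.1]
grip_width: 0.0428
grasp_force: 60.4
```

{"method": "run_rows", "body": {
  "segments": [
    [[0,0,0],[0,0,-0.025],0.03],
    [[0,0,0],[0,0,-0.0833],0.03],
    [[0,0,0],[0,0,-0.1417],0.03],
    [[0,0,0],[0,0,-0.2],0.03],
    [[0,0,0],[0,0,-0.25],0.03],
    [[0,0,0],[0,0,-0.2667],0.03],
    [[0,0,0],[0,0,-0.2667],0.03],
    [[0,0,0],[0,0,-0.2667],0.03]
  ]
}}

```text
clock: 11.05
eef_pos: [0.499, 0.0768, 0.2248]
tool_rot: [0.109, 0.994, -0.0, -0.001]
ft_force: [0.7, -0.3, -1.8]
grip_width: 0.0428
grasp_force: 61.0
```

```bash
python3 go.py 0.4934 -0.2377 0.226 96
```

```text
clock 11.05 j [0.153 0.255 0.007 1.326 0.    0.37 ] tcp [0.499  0.0768 0.2248] w 0.0428
rotvec [-0.0006 -0.0028 -0.3224] d [-0.0625 -0.3083 -0.001 ]
```

Scaled: -0.3083 m is -0.5138, -0.295 m is -0.4917, -0.322 rad is -0.205.

{"method": "run_rows", "body": {
  "segments": [
    [[0,0,-0.0191],[-0.0083,-0.0417,0],0.03],
    [[0,0,-0.0509],[-0.0233,-0.1167,0],0.03],
    [[0,0,-0.0828],[-0.04,-0.2,0],0.03],
    [[0,0,-0.1146],[-0.0567,-0.2833,0],0.03],
    [[0,0,-0.1464],[-0.075,-0.3667,0],0.03],
    [[0,0,-0.1783],[-0.09,-0.4417,0],0.03],
    [[0,0,-0.1974],[-0.1,-0.4917,0],0.03],
    [[0,0,-0.205],[-0.1042,-0.5138,0],0.03],
    [[0,0,-0.205],[-0.1042,-0.5138,0],0.03],
    [[0,0,-0.205],[-0.1042,-0.5138,0],0.03]
  ]
}}

```text
clock: 12.3
eef_pos: [0.4942, -0.2363, 0.2259]
tool_rot: [-0.053, 0.999, 0.0, -0.0]
ft_force: [0.4, 0.9, -1.4]
grip_width: 0.0428
grasp_force: 61.1
```

```bash
python3 go.py 0.4934 -0.2377 0.068 96
```

```text
clock 12.3 j [-4.460e-01  3.390e-01  1.260e-01  1.358e+00  1.000e-03 -5.520e-01] tcp [ 0.4942 -0.2363  0.2259] w 0.0428
rotvec [ 0.001  -0.0007  0.0006] d [ 0.0009 -0.0014  0.1579]
```

Scaled: 0.15 m is 0.25, 0.138 m is 0.23.

{"method": "run_rows", "body": {
  "segments": [
    [[0,0,0],[0.0033,-0.0023,0.0333],0.03],
    [[0,0,0],[0.0033,-0.0023,0.0833],0.03],
    [[0,0,0],[0.0033,-0.0023,0.1417],0.03],
    [[0,0,0],[0.0033,-0.0023,0.1917],0.03],
    [[0,0,0],[0.0033,-0.0023,0.23],0.03],
    [[0,0,0],[0.0033,-0.0023,0.25],0.03],
    [[0,0,0],[0.0033,-0.0023,0.25],0.03],
    [[0,0,0],[0.0033,-0.0023,0.25],0.03]
  ]
}}

```text
clock: 13.3
eef_pos: [0.4934, -0.2393, 0.0774]
tool_rot: [-0.052, 0.999, -0.0, 0.001]
ft_force: [0.4, 0.5, -0.4]
grip_width: 0.0424
grasp_force: 61.1
```

```bash
python3 go.py 0.4934 -0.2377 0.068 96; python3 - <<'E'
from h import *
p,d=imaging.camera("scene");cv2.imwrite("pics/s5.png",cv2.resize(p[180:330,260:460,::-1],None,fx=3,fy=3))
E
```

```text
clock 13.3 j [-0.452  0.446 -0.12   1.002  0.    -0.556] tcp [ 0.4934 -0.2393  0.0774] w 0.0424
rotvec [-0.001   0.0018 -0.    ] d [-0.0002  0.0016  0.0094]
```

View pics/s5.png

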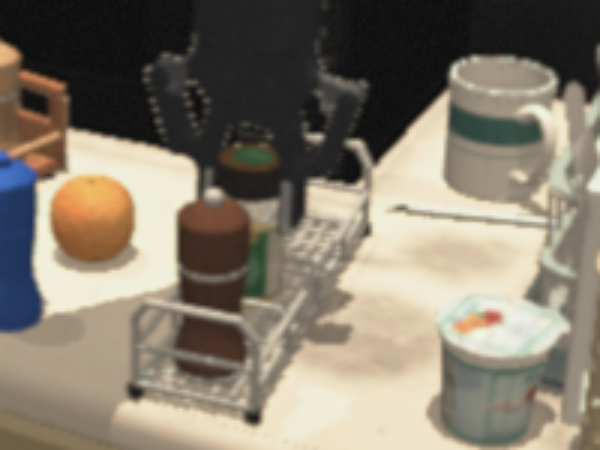

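The pepper mill stands upright in bay 1 (213,290) and the dark-cap jar hangs upright in bay 2 (255,220). Finishing this placement.

Scaled: 0.0095 m is 0.0158, 0.008 m is 0.0133.

{"method": "run_rows", "body": {
  "segments": [
    [[0,0,0],[0,0.0025,0.0067],0.03],
    [[0,0,0],[0,0.0025,0.0133],0.03],
    [[0,0,0],[0,0.0025,0.0158],0.03],
    [[0,0,0],[0,0.0025,0.0158],0.03]
  ]
}}

```text
clock: 13.85
eef_pos: [0.4924, -0.2378, 0.0677]
tool_rot: [-0.052, 0.999, -0.0, 0.0]
ft_force: [-1.6, 1.8, 5.0]
grip_width: 0.0426
grasp_force: 61.7
```

Scaled: -0.165 m is -0.275, -0.16 m is -0.2667.

{"method": "run_rows", "body": {
  "segments": [
    [[0,0,0],[0,0,0],0.085],
    [[0,0,0],[0,0,0],0.085],
    [[0,0,0],[0,0,0],0.085],
    [[0,0,0],[0,0,-0.0333],0.085],
    [[0,0,0],[0,0,-0.0833],0.085],
    [[0,0,0],[0,0,-0.15],0.085],
    [[0,0,0],[0,0,-0.2167],0.085],
    [[0,0,0],[0,0,-0.2667],0.085],
    [[0,0,0],[0,0,-0.275],0.085]
  ]
}}

```text
clock: 14.98
eef_pos: [0.4935, -0.2384, 0.2342]
tool_rot: [-0.052, 0.999, -0.001, 0.002]
ft_force: [-0.4, -0.0, -0.5]
grip_width: 0.0847
grasp_force: 0.0
```

```bash
python3 go.py 0.5568 0.0595 0.23 77.5
```

```text
clock 14.975 j [-0.45   0.332  0.136  1.371 -0.    -0.554] tcp [ 0.4935 -0.2384  0.2342] w 0.0847
rotvec [-0.0019  0.0046  0.3223] d [-0.0939  0.2897  0.0038]
```

Scaled: 0.2897 m is 0.4828, 0.275 m is 0.4583, 0.322 rad is 0.205.

{"method": "run_rows", "body": {
  "segments": [
    [[0,0,0.0318],[-0.025,0.075,0],0.085],
    [[0,0,0.0637],[-0.05,0.1583,0],0.085],
    [[0,0,0.0955],[-0.0833,0.2417,0],0.085],
    [[0,0,0.1273],[-0.1083,0.325,0],0.085],
    [[0,0,0.1592],[-0.1333,0.4,0],0.085],
    [[0,0,0.191],[-0.15,0.4583,0.005],0.085],
    [[0,0,0.205],[-0.1565,0.4828,0.005],0.085],
    [[0,0,0.205],[-0.1565,0.4828,0.005],0.085],
    [[0,0,0.205],[-0.1565,0.4828,0.005],0.085]
  ]
}}

```text
clock: 16.1
eef_pos: [0.5551, 0.0595, 0.2279]
tool_rot: [0.109, 0.994, -0.0, -0.001]
ft_force: [-0.3, -0.3, -0.5]
grip_width: 0.0848
grasp_force: 0.0
```

```bash
python3 go.py 0.5568 0.0595 0.065 77.5;  python3 - <<'E'
from h import *
p,d=imaging.camera("top");cv2.imwrite("pics/t6.png",p[130:350,100:430,::-1])
X=cloud(p,d,imaging.calibration("top"));z=X[...,2]
for h in((.112,.126),):
    m=((z>.105)&(z<.135)).astype(np.uint8);m[:,:330]=0;m[:,420:]=0
    n,L,st,ce=cv2.connectedComponentsWithStats(m)
    for i in range(1,n):
        if st[i,4]>60:
            Y=X[L==i];print(st[i],cv2.minEnclosingCircle(Y[:,:2].astype(np.float32)),Y[:,2].max())
E
```

```text
clock 16.1 j [ 0.107  0.36   0.161  1.373 -0.     0.325] tcp [0.5551 0.0595 0.2279] w 0.0848
rotvec [-0.0009 -0.0015  0.0002] d [-0.002   0.0005  0.1629]
[330 118  16  13 115] ((0.7058908343315125, -0.2220587283372879), 0.012662321329116821) 0.13478211644848362
[355 238  29  29 658] ((0.4913955628871918, -0.23709502816200256), 0.0222829207777977) 0.12031333906126228
[367 280  30  30 715] ((0.42618557810783386, -0.24415434896945953), 0.022621944546699524) 0.13439478178442443
```

View pics/t6.png

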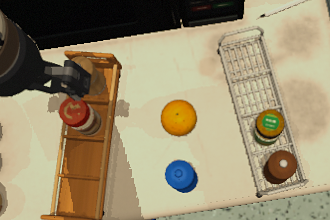

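The pepper mill (281,167) and dark-cap jar (270,126) stand within 2 mm of their bay centres; the red-cap jar at (73,112) is under the gripper.

{"method": "run_rows", "body": {
  "segments": [
    [[0,0,0],[-0.0033,0,0.05],0.085],
    [[0,0,0],[-0.0033,0,0.1167],0.085],
    [[0,0,0],[-0.0033,0,0.1833],0.085],
    [[0,0,0],[-0.0033,0,0.2333],0.085],
    [[0,0,0],[-0.0033,0,0.27],0.085],
    [[0,0,0],[-0.0033,0,0.27],0.085],
    [[0,0,0],[-0.0033,0,0.27],0.03],
    [[0,0,0],[-0.0033,0,0.27],0.03],
    [[0,0,0],[-0.0033,0,0.27],0.03],
    [[0,0,0],[-0.0033,0,0.27],0.03]
  ]
}}

```text
clock: 17.4
eef_pos: [0.5588, 0.06, 0.0684]
tool_rot: [0.109, 0.994, 0.0, 0.002]
ft_force: [0.6, 0.7, 5.6]
grip_width: 0.0428
grasp_force: 60.9
```

{"method": "run_rows", "body": {
  "segments": [
    [[0,0,0],[0,0,-0.025],0.03],
    [[0,0,0],[0,0,-0.0833],0.03],
    [[0,0,0],[0,0,-0.1417],0.03],
    [[0,0,0],[0,0,-0.2],0.03],
    [[0,0,0],[0,0,-0.25],0.03],
    [[0,0,0],[0,0,-0.2667],0.03],
    [[0,0,0],[0,0,-0.2667],0.03],
    [[0,0,0],[0,0,-0.2667],0.03]
  ]
}}

```text
clock: 18.4
eef_pos: [0.5565, 0.0596, 0.2252]
tool_rot: [0.109, 0.994, -0.0, -0.002]
ft_force: [0.3, -1.0, -0.5]
grip_width: 0.0431
grasp_force: 61.0
```

```bash
python3 go.py 0.559 -0.2309 0.226 96
```

```text
clock 18.4 j [ 0.107  0.365  0.161  1.37  -0.     0.325] tcp [0.5565 0.0596 0.2252] w 0.0431
rotvec [-0.0006 -0.0031 -0.3226] d [-0.0652 -0.2831 -0.0007]
```

Scaled: -0.2835 m is -0.4725, -0.273 m is -0.455, -0.322 rad is -0.205.

{"method": "run_rows", "body": {
  "segments": [
    [[0,0,-0.0191],[-0.0083,-0.0417,0],0.03],
    [[0,0,-0.0509],[-0.025,-0.1167,0],0.03],
    [[0,0,-0.0828],[-0.045,-0.2,0],0.03],
    [[0,0,-0.1146],[-0.0633,-0.2833,0],0.03],
    [[0,0,-0.1464],[-0.0833,-0.3583,0],0.03],
    [[0,0,-0.1783],[-0.0967,-0.4167,0],0.03],
    [[0,0,-0.1974],[-0.105,-0.455,0],0.03],
    [[0,0,-0.205],[-0.1083,-0.4725,0],0.03],
    [[0,0,-0.205],[-0.1083,-0.4725,0],0.03],
    [[0,0,-0.205],[-0.1083,-0.4725,0],0.03]
  ]
}}

```text
clock: 19.65
eef_pos: [0.5597, -0.23, 0.2265]
tool_rot: [-0.053, 0.999, 0.0, -0.0]
ft_force: [0.2, -1.2, -1.1]
grip_width: 0.0433
grasp_force: 61.1
```

```bash
python3 go.py 0.559 -0.2309 0.068 96
```

```text
clock 19.65 j [-0.39   0.457  0.303  1.418  0.    -0.495] tcp [ 0.5597 -0.23    0.2265] w 0.0433
rotvec [ 0.0008 -0.0006  0.0004] d [ 0.0007 -0.0009  0.1585]
```

Scaled: 0.15 m is 0.25, 0.138 m is 0.23.

{"method": "run_rows", "body": {
  "segments": [
    [[0,0,0],[0.0017,-0.0008,0.0333],0.03],
    [[0,0,0],[0.0017,-0.0008,0.0833],0.03],
    [[0,0,0],[0.0017,-0.0008,0.1417],0.03],
    [[0,0,0],[0.0017,-0.0008,0.1917],0.03],
    [[0,0,0],[0.0017,-0.0008,0.23],0.03],
    [[0,0,0],[0.0017,-0.0008,0.25],0.03],
    [[0,0,0],[0.0017,-0.0008,0.25],0.03],
    [[0,0,0],[0.0017,-0.0008,0.25],0.03]
  ]
}}

```text
clock: 20.65
eef_pos: [0.5597, -0.2318, 0.0781]
tool_rot: [-0.052, 0.999, -0.0, 0.001]
ft_force: [0.9, -0.2, -1.5]
grip_width: 0.0429
grasp_force: 61.1
```

```bash
python3 go.py 0.559 -0.2309 0.068 96
```

```text
clock 20.65 j [-0.393  0.547  0.052  1.073  0.    -0.497] tcp [ 0.5597 -0.2318  0.0781] w 0.0429
rotvec [-0.001   0.0019 -0.0001] d [0.0006 0.0009 0.0101]
```

Scaled: 0.01 m is 0.0167, 0.008 m is 0.0133.

{"method": "run_rows", "body": {
  "segments": [
    [[0,0,0],[0,0.0017,0.0067],0.03],
    [[0,0,0],[0,0.0017,0.0133],0.03],
    [[0,0,0],[0,0.0017,0.0167],0.03],
    [[0,0,0],[0,0.0017,0.0167],0.03]
  ]
}}

```text
clock: 21.15
eef_pos: [0.5588, -0.2308, 0.0682]
tool_rot: [-0.052, 0.999, -0.0, 0.001]
ft_force: [-1.8, 1.3, 6.0]
grip_width: 0.0429
grasp_force: 61.7
```

Scaled: -0.165 m is -0.275, -0.16 m is -0.2667.

{"method": "run_rows", "body": {
  "segments": [
    [[0,0,0],[0,0,0],0.085],
    [[0,0,0],[0,0,0],0.085],
    [[0,0,0],[0,0,0],0.085],
    [[0,0,0],[0,0,-0.0333],0.085],
    [[0,0,0],[0,0,-0.0833],0.085],
    [[0,0,0],[0,0,-0.15],0.085],
    [[0,0,0],[0,0,-0.2167],0.085],
    [[0,0,0],[0,0,-0.2667],0.085],
    [[0,0,0],[0,0,-0.275],0.085]
  ]
}}

```text
clock: 22.28
eef_pos: [0.56, -0.2313, 0.2343]
tool_rot: [-0.052, 0.999, -0.001, 0.002]
ft_force: [0.3, 0.2, 0.1]
grip_width: 0.0847
grasp_force: 0.0
```

```bash
python3 go.py 0.62 0.02 0.23 77.5
python3 - <<'E'
from h import *
p,d=imaging.camera("top");cv2.imwrite("pics/t7.png",p[130:350,100:430,::-1])
X=cloud(p,d,imaging.calibration("top"));z=X[...,2]
m=((z>.098)&(z<.125)).astype(np.uint8);m[:175]=0;m[215:]=0;m[:,:150]=0;m[:,215:]=0
n,L,st,ce=cv2.connectedComponentsWithStats(m);i=1+np.argmax(st[1:,4]);Y=X[L==i]
print(st[i],cv2.minEnclosingCircle(Y[:,:2].astype(np.float32)));K=Y[Y[:,2]>.110];print(len(K),K.mean(0))
E
```

```text
clock 22.275 j [-0.392  0.451  0.314  1.429  0.    -0.496] tcp [ 0.56   -0.2313  0.2343] w 0.0847
rotvec [-0.0017  0.0049  0.3224] d [-0.0858  0.2437  0.0041]
[166 186  28  27 587] ((0.6268302202224731, 0.04768885299563408), 0.022909145802259445)
58 [0.62623811 0.04718882 0.11431703]
```

Salt mill re-measured at (0.6266, 0.0475), radius 22.9 mm, with the knob concentric.

```bash
python3 go.py 0.628 0.0475 0.23 77.5
```

```text
clock 22.325 j [-0.392  0.452  0.312  1.428 -0.    -0.496] tcp [ 0.5594 -0.231   0.2331] w 0.0851
rotvec [-0.001   0.0027  0.3224] d [-0.0972  0.2699  0.003 ]
```

Scaled: 0.2699 m is 0.4498, 0.255 m is 0.425, 0.322 rad is 0.205.

{"method": "run_rows", "body": {
  "segments": [
    [[0,0,0.0318],[-0.025,0.075,0],0.085],
    [[0,0,0.0637],[-0.05,0.15,0],0.085],
    [[0,0,0.0955],[-0.0833,0.2333,0],0.085],
    [[0,0,0.1273],[-0.1083,0.3083,0],0.085],
    [[0,0,0.1592],[-0.1333,0.375,0],0.085],
    [[0,0,0.191],[-0.15,0.425,0.005],0.085],
    [[0,0,0.205],[-0.162,0.4498,0.005],0.085],
    [[0,0,0.205],[-0.162,0.4498,0.005],0.085],
    [[0,0,0.205],[-0.162,0.4498,0.005],0.085]
  ]
}}

```text
clock: 23.45
eef_pos: [0.6266, 0.0471, 0.2275]
tool_rot: [0.109, 0.994, -0.0, -0.001]
ft_force: [-0.1, -0.4, -0.6]
grip_width: 0.085
grasp_force: 0.0
```

```bash
python3 go.py 0.6266 0.0475 0.069 77.5
```

```text
clock 23.45 j [ 0.075  0.508  0.386  1.452 -0.     0.293] tcp [0.6266 0.0471 0.2275] w 0.085
rotvec [-0.0011 -0.0022  0.0002] d [-0.0003  0.0005  0.1585]
```

The rows are not in the units I measure in: shifts go in shares of 0.6 m and turns go in shares of pi/2 rad. I convert before sending: 0.16 m is 0.2667, 0.14 m is 0.2333.

{"method": "run_rows", "body": {
  "segments": [
    [[0,0,0],[0,0.0008,0.05],0.085],
    [[0,0,0],[0,0.0008,0.1167],0.085],
    [[0,0,0],[0,0.0008,0.1833],0.085],
    [[0,0,0],[0,0.0008,0.2333],0.085],
    [[0,0,0],[0,0.0008,0.2667],0.085],
    [[0,0,0],[0,0.0008,0.2667],0.085],
    [[0,0,0],[0,0.0008,0.2667],0.03],
    [[0,0,0],[0,0.0008,0.2667],0.03],
    [[0,0,0],[0,0.0008,0.2667],0.03],
    [[0,0,0],[0,0.0008,0.2667],0.03]
  ]
}}

```text
clock: 24.7
eef_pos: [0.6289, 0.0483, 0.0708]
tool_rot: [0.109, 0.994, 0.0, 0.002]
ft_force: [-0.6, -0.1, 6.4]
grip_width: 0.0432
grasp_force: 61.6
```

{"method": "run_rows", "body": {
  "segments": [
    [[0,0,0],[0,0,-0.025],0.03],
    [[0,0,0],[0,0,-0.0833],0.03],
    [[0,0,0],[0,0,-0.1417],0.03],
    [[0,0,0],[0,0,-0.2],0.03],
    [[0,0,0],[0,0,-0.25],0.03],
    [[0,0,0],[0,0,-0.2667],0.03],
    [[0,0,0],[0,0,-0.2667],0.03],
    [[0,0,0],[0,0,-0.2667],0.03]
  ]
}}

```text
clock: 25.7
eef_pos: [0.6264, 0.0483, 0.2269]
tool_rot: [0.109, 0.994, -0.0, -0.002]
ft_force: [-0.7, -0.1, -1.9]
grip_width: 0.0432
grasp_force: 61.2
```

```bash
python3 go.py 0.6247 -0.224 0.226 96
```

```text
clock 25.7 j [0.077 0.509 0.386 1.452 0.    0.295] tcp [0.6264 0.0483 0.2269] w 0.0432
rotvec [-0.0004 -0.0034 -0.3225] d [-0.0571 -0.2662  0.001 ]
```

Scaled: -0.267 m is -0.445, -0.26 m is -0.4333, -0.322 rad is -0.205.

{"method": "run_rows", "body": {
  "segments": [
    [[0,0,-0.0191],[-0.0083,-0.0417,0],0.03],
    [[0,0,-0.0509],[-0.0233,-0.1167,0],0.03],
    [[0,0,-0.0828],[-0.0417,-0.2,0],0.03],
    [[0,0,-0.1146],[-0.06,-0.2833,0],0.03],
    [[0,0,-0.1464],[-0.0767,-0.35,0],0.03],
    [[0,0,-0.1783],[-0.0883,-0.4,0],0.03],
    [[0,0,-0.1974],[-0.0933,-0.4333,0],0.03],
    [[0,0,-0.205],[-0.095,-0.445,0],0.03],
    [[0,0,-0.205],[-0.095,-0.445,0],0.03],
    [[0,0,-0.205],[-0.095,-0.445,0],0.03]
  ]
}}

```text
clock: 26.95
eef_pos: [0.6254, -0.2235, 0.2285]
tool_rot: [-0.053, 0.999, 0.0, -0.0]
ft_force: [0.9, -0.1, -1.2]
grip_width: 0.0426
grasp_force: 61.3
```

```bash
python3 go.py 0.6247 -0.224 0.0708 96
```

```text
clock 26.95 j [-0.343  0.587  0.521  1.505  0.    -0.449] tcp [ 0.6254 -0.2235  0.2285] w 0.0426
rotvec [ 0.0007 -0.0005  0.0005] d [ 0.0006 -0.0005  0.1577]
```

Scaled: 0.15 m is 0.25, 0.138 m is 0.23.

{"method": "run_rows", "body": {
  "segments": [
    [[0,0,0],[0.0017,-0.0008,0.0333],0.03],
    [[0,0,0],[0.0017,-0.0008,0.0833],0.03],
    [[0,0,0],[0.0017,-0.0008,0.1417],0.03],
    [[0,0,0],[0.0017,-0.0008,0.1917],0.03],
    [[0,0,0],[0.0017,-0.0008,0.23],0.03],
    [[0,0,0],[0.0017,-0.0008,0.25],0.03],
    [[0,0,0],[0.0017,-0.0008,0.25],0.03],
    [[0,0,0],[0.0017,-0.0008,0.25],0.03]
  ]
}}

```text
clock: 27.95
eef_pos: [0.6254, -0.2253, 0.0802]
tool_rot: [-0.052, 0.999, -0.0, 0.001]
ft_force: [1.0, 0.1, -1.6]
grip_width: 0.043
grasp_force: 61.3
```

```bash
python3 go.py 0.6247 -0.224 0.0708 96
```

```text
clock 27.95 j [-0.346  0.656  0.251  1.164  0.    -0.45 ] tcp [ 0.6254 -0.2253  0.0802] w 0.043
rotvec [-0.001   0.0022 -0.0001] d [0.0006 0.0014 0.0094]
```

Scaled: 0.0095 m is 0.0158, 0.008 m is 0.0133.

{"method": "run_rows", "body": {
  "segments": [
    [[0,0,0],[0,0.0017,0.0067],0.03],
    [[0,0,0],[0,0.0017,0.0133],0.03],
    [[0,0,0],[0,0.0017,0.0158],0.03],
    [[0,0,0],[0,0.0017,0.0158],0.03]
  ]
}}

```text
clock: 28.45
eef_pos: [0.6246, -0.2244, 0.0706]
tool_rot: [-0.052, 0.999, -0.0, 0.001]
ft_force: [-2.5, 1.0, 5.5]
grip_width: 0.0428
grasp_force: 61.9
```

Scaled: -0.165 m is -0.275, -0.16 m is -0.2667.

{"method": "run_rows", "body": {
  "segments": [
    [[0,0,0],[0,0,0],0.085],
    [[0,0,0],[0,0,0],0.085],
    [[0,0,0],[0,0,0],0.085],
    [[0,0,0],[0,0,-0.0333],0.085],
    [[0,0,0],[0,0,-0.0833],0.085],
    [[0,0,0],[0,0,-0.15],0.085],
    [[0,0,0],[0,0,-0.2167],0.085],
    [[0,0,0],[0,0,-0.2667],0.085],
    [[0,0,0],[0,0,-0.275],0.085]
  ]
}}

```text
clock: 29.58
eef_pos: [0.6256, -0.2248, 0.237]
tool_rot: [-0.052, 0.999, -0.001, 0.002]
ft_force: [0.2, 0.3, 0.4]
grip_width: 0.0847
grasp_force: 0.0
```

{"method": "run_rows", "body": {
  "segments": [
    [[0,0,0],[0.0333,0.0667,0],0.085],
    [[0,0,0],[0.0667,0.15,0],0.085],
    [[0,0,0],[0.1,0.2333,0],0.085],
    [[0,0,0],[0.1333,0.3167,0],0.085],
    [[0,0,0],[0.1667,0.3833,0],0.085],
    [[0,0,0],[0.1833,0.4333,0],0.085],
    [[0,0,0],[0.1833,0.4333,0],0.085],
    [[0,0,0],[0.1833,0.4333,0],0.085]
  ]
}}

```text
clock: 30.58
eef_pos: [0.4877, 0.0225, 0.2334]
tool_rot: [-0.052, 0.999, -0.0, -0.001]
ft_force: [-0.1, 0.4, 0.2]
grip_width: 0.0848
grasp_force: 0.0
```

```bash
python3 - <<'E'
from h import *
p,d=imaging.camera("top");cv2.imwrite("pics/t8.png",cv2.resize(p[130:350,230:510,::-1],None,fx=2,fy=2))
X=cloud(p,d,imaging.calibration("top"));z=X[...,2]
m=((z>.092)&(z<.136)).astype(np.uint8);m[:,:310]=0;m[:,420:]=0;m[:155]=0
n,L,st,ce=cv2.connectedComponentsWithStats(m);c=np.array([.5262,-.2343]);a=np.radians(5.95);M=np.array([[np.cos(a),np.sin(a)],[-np.sin(a),np.cos(a)]])
for i in range(1,n):
    if st[i,4]>60:
        Y=X[L==i];q,r=cv2.minEnclosingCircle(Y[:,:2].astype(np.float32));print("rack frame",(M@(np.array(q)-c)).round(4),round(r,4),Y[:,2].max().round(4))
for k,(a,b,e,f) in dict(mand=(255,303,225,270),yog=(450,498,235,285)).items():
    Y=X[e:f,a:b].reshape(-1,3);print(k,cv2.minEnclosingCircle(Y[Y[:,2]>.02][:,:2].astype(np.float32)))
p,d=imaging.camera("scene");cv2.imwrite("pics/s9.png",cv2.resize(p[160:330,220:460,::-1],None,fx=3,fy=3))
E
```

```text
rack frame [0.0976 0.0001] 0.0225 0.1177
rack frame [0.0307 0.001 ] 0.023 0.1214
rack frame [-0.0343  0.0008] 0.0229 0.1209
rack frame [-0.1007  0.0005] 0.0227 0.1329
mand ((0.4607381224632263, -0.11573317646980286), 0.10912501811981201)
yog ((0.43163543939590454, -0.3007732331752777), 0.16699853539466858)
```

View pics/s9.png

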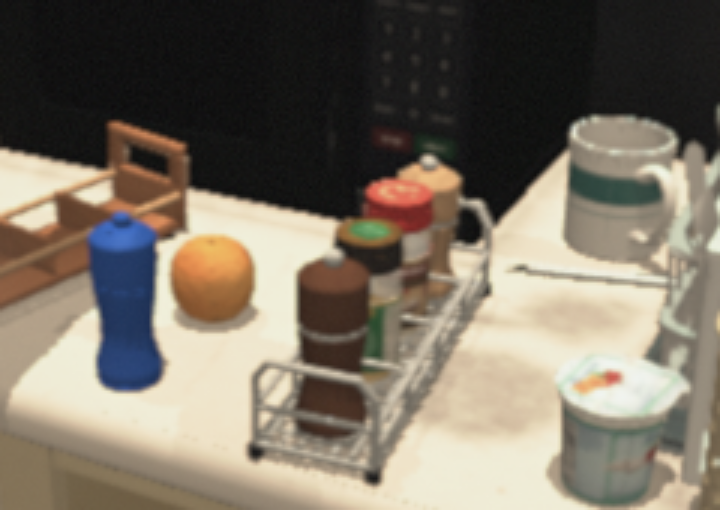

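All four stand upright in order in the wire rack: pepper (333,340), dark cap (370,290), red cap (400,230), salt (430,200). Each is within about 2 mm of its bay centre. The mandarin (213,278) and yoghurt pot (615,430) look where they were, the wooden rack bays in view are empty, and the arm is clear.

```bash
python3 -c "
from workcell import workorder
print(workorder.job_done())"
```

```text
the job is handed in; nothing more can be done
None
```

The two mills and two spice jars now stand upright in the wire rack in their original order, each within about 2 mm of its bay centre, and the job is handed in at about 31 s; the mandarin and yoghurt pot look undisturbed in the last picture, though my position check on them came back unusable, and the hand-in returned no verdict.

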